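# Press a power-supply board into the corner of its locating nest and hold it there

### The job

Pick up the small circuit board that lies with its components upward on the right of the bench, turn it so that the end with the two capacitors side by side leads towards the end stop, and lay it flat on the aluminium locating nest. Push it into the corner so that its long edge is flush against both rear stop blocks and that end is against the end stop at the same time, and finish while still holding it there with the gripper, pressing with a steady, moderate push (about 10 N each way) on both stops. Leave the cream module, the pen, the ferrite transformer and the amber box where they are.

Things in the scene. Friction and masses are not known exactly. Their poses are not given: they have to be found in the camera images.
- board: bare board 40 x 105 mm, 2 mm thick, 45 g, flat on the yellow sheet (2 mm thick) on the bench, the only one with its components up (23 mm overall). Origin: centre of its underside; x across the width, y along the length, z up. Its yellow-black transformer, a solid block x = -13 to 13, y = 1 to 25 mm, top 20 mm above the underside, is the firm place to grip it, fingers closing along board x
- capacitor_end (a point): middle of the board's short edge at the end with two capacitors side by side (x = -11 and 10, y = 42 to 44 mm, 23 mm tall): board-frame (0, 52.5, 0) mm, axes as the board's. The other end has one capacitor and an upright plate
- nest: the locating nest: aluminium plate fixed to the bench on the left, 110 (x) x 170 (y) x 8 mm, four screws in its corners. Origin: centre of the underside; x away from the robot towards the rear stops, y to the left towards the end stop, z up; its place and yaw vary. Between it and the board stand a fixed light-grey bin (under 120 mm high) and a phone on a rag: carry the board over them
- corner (a point): point on the plate's top face (8 mm above the bench) where the faces of the two stops would meet: nest-frame (26, 62, 8) mm; axes as the nest's. A seated board fills x = -40 to 0 and y = -105 to 0 mm of this frame: its origin is at (-20, -52.5, 0), its y axis along the nest's y and the capacitor end at y = 0
- rear_stop: two steel stop blocks fixed on the plate, 7 mm high above it, their faces at corner-frame x = 0 looking to -x; they cover y = -13.5 to -1.5 and y = -96.5 to -80.5 mm, with 67 mm between them free for a finger. Origin at nest-frame (26, 0, 8) mm
- end_stop: one steel stop block fixed on the plate, 7 mm high, its face at corner-frame y = 0 looking to -y, covering x = -32 to -8 mm. Origin at corner-frame (-20, 0, 0) mm. Friction (about 0.6) at one stop carries part of the push meant for the other, so push about 10 N each way, x and y
- cream_module: bystander: cream boxed module 37 x 53 x 26 mm, behind the nest; loose. Origin: centre of its underside
- pen: bystander: white marker pen with a black cap, 135 mm long, 17 mm thick, left of the nest; loose. Origin: centre of its underside
- ferrite: bystander: yellow and black ferrite transformer 39 x 38 x 28 mm, standing loose beyond the board's -y end. Origin: centre of its underside
- header_box: bystander: amber box of header pins 40 x 58 x 24 mm, loose beside the board. Origin: centre of its underside

How it is judged:
At the end, for the whole second after the job is handed in: The board lies flat on the nest (within 3 mm of height, 3 degrees of tilt), square to it within 2 degrees, capacitor end at the end stop, touching rear stops and end stop at once with 1 to 30 N on each, at rest, and the fingers still bear on it (contact force between board and rear_stop between 1 and 30 N and contact force between board and end_stop between 1 and 30 N and contact force between the fingers and board above 0.5 N and y of capacitor_end in the frame of corner between -0.004 and 0.004 m and x of board in the frame of corner between -0.024 and -0.016 m and z of board in the frame of corner between -0.003 and 0.003 m and angle between the y axis of board and the y axis of corner, either way round below 0.035 rad and angle between board's own z axis and vertical below 0.05 rad and linear speed of board below 0.02 m/s); the arm keeps its last pose, push and grip.
It fails at once if a bystander (cream module) is shifted by more than 25 mm (distance of cream_module from where it was at the start of the episode above 0.025 m).
It fails at once if a bystander (pen) is shifted by more than 25 mm (distance of pen from where it was at the start of the episode above 0.025 m).
It fails at once if a bystander (ferrite) is shifted by more than 25 mm (distance of ferrite from where it was at the start of the episode above 0.025 m).
It fails at once if a bystander (header box) is shifted by more than 25 mm (distance of header_box from where it was at the start of the episode above 0.025 m).
It also fails if it takes over 51 s, if anything falls off the work surface, if the arm or the gripper's body presses on something with over 40 N, if the wrist force passes 120 N, or if a joint passes its speed limit or range.

### The arm

A 6-joint arm with a two-finger parallel gripper is mounted at the origin on a cart in front of the work surface, level with it; the furniture and walls round the work are solid. World frame = base frame: x ahead of the robot, y to its left, z up, the work surface at z = 0. Lengths are in m, angles in rad, forces in N, time in s.
With the tool pointing down it reaches from about 0.425 to 0.95 m from the base axis. Payload 14.7 kg.
Tool frame: the origin (TCP) lies on the front face of the gripper's body, between the roots of the fingers; the fingertips stand 73 mm ahead of it and the grasp point (between the pads) lies 54 mm ahead of it; z points along the fingers, y is the line along which they close (so a half turn about z gives the same grasp; the last joint's range is limited). The gripper opens to 85 mm and grips with 20 to 120 N. Pads are 22 mm wide; open, the fingers measure 114 mm over their backs; the gripper's body (76 mm by 85 mm) begins 54 mm behind the grasp point. The pads swing forward as they close: fully open they stand 13 mm farther back than shut.
Start: joints at [-1.166, 0.48, 1.596, -0, 1.065, -0.047], TCP at [0.284, -0.585, 0.304] pointing down, gripper open.
Joint ranges: [-2.75, 2.75], [-0.82, 2.05], [0.23, 2.67], [-1.56, 4.7], [0.09, 2.69], [-2.92, 2.92]. Speed limits (rad/s): [1.89, 1.89, 2.39, 3.01, 3.01, 3.01].

### API

Orientations are given as a rotation vector (axis times angle).
In Python, from rig import manip, optics, workorder gives the robot as it stands. The module is installed in compiled form; this text tells all that it offers.
- The arm moves only by the tool arm_command, never from a script. Its argument "increments" is a list that holds one entry, the list of rows, each a list of 5 numbers: the finger opening in m, from 0 to 0.0854, then the shift along the tool's x, y, z in m, then the turn about the tool's z in rad. In form: [[[jaw, tx, ty, tz, yaw], ...]]. A call has 1 to 8 rows; each row shifts and turns the commanded pose from where the row before left it, along the tool's axes as they then stand; what a row does not reach is not made up. A row lasts 1/8 s, in which the tool goes at most 62.5 mm and 10.7 degrees, less where a joint would pass 70% of its speed; a pose out of reach is approached as far as the arm can. A call is refused whole if a number of a shift passes 0.0625 or a number of a turn 0.188, either way. A call with a gripper value outside its range is refused whole. The fingers move at their own pace and stop on an object; the grip force is fixed at half the most. Time passes only in rows, so rows that do not move let the fingers close. It gives the time, the measured TCP pose, the force, the opening and the grip force at its end, in the units of the state.
- manip.get_state(): the state, without advancing time (a new reading comes with each control period).
- optics.camera(name): name is "side" or "top"; returns a dict with "image" (384x512x3 uint8, red, green, blue), "fx", "fy", "cx", "cy" (pixels), "R" (3x3) and "t" (3): a world point X has camera coordinates R X + t. Camera axes: x right, y down, z forward; pixel columns grow to the right and rows downward; lengths in m; the calibration is good to about 2 mm. A picture is of the moment at which its call begins. There is no depth.
- workorder.finish_job(): hands the job in; it is judged then, once.
The state is a dict: "time_s": time; "joints": joint angles; "qvel": joint speeds; "joint_torque": joint torques, N m; "tcp_pos": TCP position; "ee_rot": TCP orientation; "ft_force": force on the tool from outside, world axes, zero at the start; "torque": the same for the moment, N m; "gripper_width": opening from 0.0 (shut) to 1.0 (fully open); "grasp_force": force on a finger pad.
Only numpy, scipy, OpenCV 4.12 (cv2) and the standard library are available. Lean on these libraries where they do the work, as an engineer would, in place of code of your own. Each camera call takes 0.05 s, during which the arm holds its last target. There are 200 camera calls.

## Working session

There is one attempt and no reset: what is moved stays moved. The work goes in short steps, Python scripts to look and compute and a tool call to move; the robot and the scene stay as the last step left them, time stands still between calls to the robot, and variables do not carry over. Pictures are saved under pics/ and viewed, at most 10 in all, crops included, and the job is handed in when it is done.

Besides the shell and the picture viewer there is one more tool, called after "Request:" as name(argument=value, ...), one argument or row to a line, values as JSON. arm_command: Moves the arm, as the interface text tells. Its arguments: {"type":"object","properties":{"increments":{"type":"array"}},"required":["increments"]}

```bash
mkdir -p pics; cat > h.py <<'E'
import numpy as np, cv2
from rig import manip, optics, workorder
def snap(n,f):
    c=optics.camera(n); cv2.imwrite('pics/'+f+'.png',c['image'][:,:,::-1]); np.savez('pics/'+f+'.npz',**c); return c
def load(f): return dict(np.load('pics/'+f+'.npz'))
def ray(c,u,v):
    d=np.array([(u-c['cx'])/c['fx'],(v-c['cy'])/c['fy'],1.]); R=np.array(c['R']); return -R.T@c['t'], R.T@d
def onz(c,u,v,z):
    o,d=ray(c,u,v); return o+d*(z-o[2])/d[2]
def proj(c,X):
    p=np.array(c['R'])@np.array(X)+c['t']; return np.array([c['fx']*p[0]/p[2]+c['cx'],c['fy']*p[1]/p[2]+c['cy']])
def tri(c1,p1,c2,p2):
    o1,d1=ray(c1,*p1);o2,d2=ray(c2,*p2)
    s=np.linalg.lstsq(np.c_[d1,-d2],o2-o1,rcond=None)[0]; a=o1+s[0]*d1;b=o2+s[1]*d2
    return (a+b)/2,np.linalg.norm(a-b)
E
python3 - <<'E'
from h import *
for n in('top','side'):
    c=snap(n,n+'0'); print(n,c['fx'],c['cx'],c['cy'],-np.array(c['R']).T@c['t']); print(np.round(c['R'],3))
    cv2.imwrite('pics/'+n+'0b.png',cv2.resize(c['image'][:,:,::-1],(800,600),interpolation=cv2.INTER_CUBIC))
s=manip.get_state(); print({k:np.round(v,3) for k,v in s.items()})
E
```

```text
top 426.3861004167722 252.49872207227136 189.36778227493045 [ 0.31648996 -0.03749433  1.45650081]
[[ 0.029 -1.    -0.011]
 [-0.99  -0.028 -0.137]
 [ 0.137  0.015 -0.99 ]]
side 349.8454275447651 257.5724149697599 191.30166490103952 [ 0.18528597 -0.92757375  0.50439916]
[[ 0.933 -0.359 -0.005]
 [-0.165 -0.417 -0.894]
 [ 0.319  0.835 -0.448]]
{'time_s': np.float64(0.1), 'joints': array([-1.166,  0.481,  1.597, -0.   ,  1.065, -0.047]), 'qvel': array([ 0.   , -0.002, -0.003, -0.   , -0.   , -0.   ]), 'joint_torque': array([ 1.0000e-03, -9.5225e+01, -4.3104e+01, -0.0000e+00,  5.0000e-03,
       -0.0000e+00]), 'tcp_pos': array([ 0.284, -0.585,  0.303]), 'ee_rot': array([-3.061, -0.703,  0.   ]), 'ft_force': array([ 0.282, -0.212,  0.668]), 'torque': array([-0.052, -0.014, -0.018]), 'grasp_force': np.float64(0.0), 'gripper_width': np.float64(0.999)}
```

View pics/top0b.png

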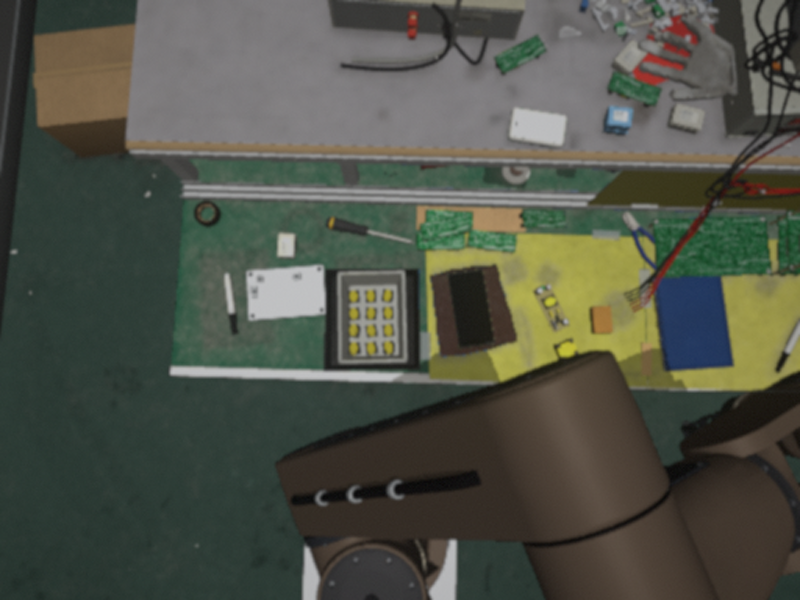

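View pics/side0b.png

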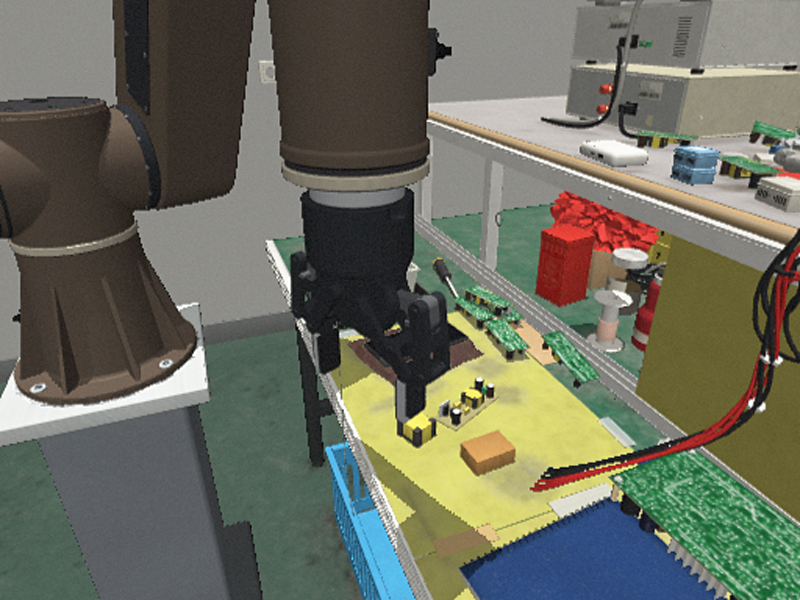

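The top view shows the board at about (551,307), the nest at (286,293), the ferrite at (567,349) and the amber box at (601,320), in the 800x600 picture. The side view shows the board at about (468,400), while the gripper hides the nest. Next I'll look at enlarged crops.

```bash
python3 - <<'E'
from h import *
t=load('top0')['image'][:,:,::-1]; s=load('side0')['image'][:,:,::-1]
def cr(i,u,v,w,h,k): return cv2.resize(i[v:v+h,u:u+w],None,fx=k,fy=k,interpolation=cv2.INTER_CUBIC)
a=cr(t,335,175,40,50,8)   # 320x400
b=cr(s,270,230,60,50,8)   # 480x400
n=cr(t,140,160,70,50,8)   #560x400
cv2.imwrite('pics/m1.png',np.hstack([a,b])); cv2.imwrite('pics/m2.png',n)
E
```

```text
(no output)
```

View pics/m1.png

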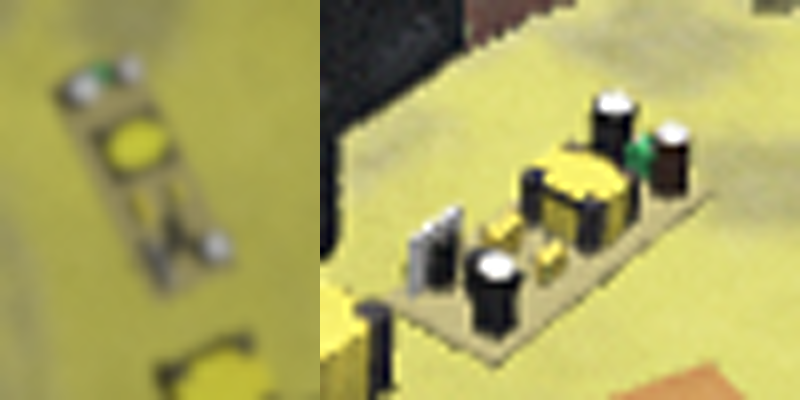

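View pics/m2.png

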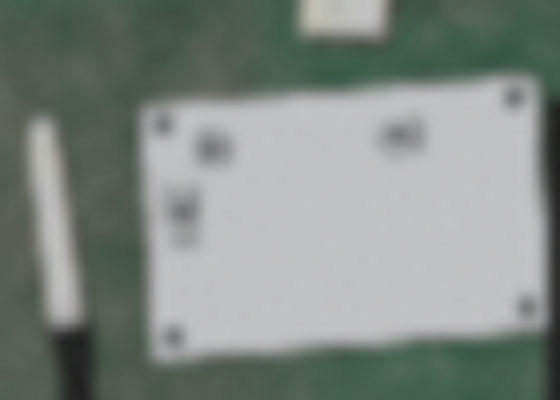

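The top crop shows the capacitor pair at the far (+x) end: cap tops at crop (84,92) and (132,70), transformer top at (137,145), single cap at (216,246). In the side crop the same points are at (294,103), (352,132), (265,175) and (175,264). The nest crop shows the plate corners at (145,105), (535,75), (548,330) and (152,360), with the stops at its far-left corner.

```bash
python3 - <<'E'
from h import *
t=load('top0');s=load('side0')
T=lambda u,v:(335+u/8-.5,175+v/8-.5); S=lambda u,v:(270+u/8-.5,230+v/8-.5)
pts={'capL':((84,92),(294,103)),'capR':((132,70),(352,132)),'tr':((137,145),(265,175)),'cap1':((216,246),(175,264))}
for k,(a,b) in pts.items():
    p,e=tri(t,T(*a),s,S(*b)); print(k,np.round(p*1000,1),'gap mm',round(e*1000,1))
# board ends from side on plane z=4mm
for n,q in (('far right corner',(713-320,192)),('near right',(495-320,365)),('near left',(393-320,302))): print(n,np.round(onz(s,*S(*q),.0035)*1000,1))
for n,q in (('capend L',(57,95)),('capend R',(140,60)),('near R',(235,262)),('near L',(162,297))): print('top',n,np.round(onz(t,*T(*q),.004)*1000,1))
# nest
im=t['image'].astype(int); hsv=cv2.cvtColor(t['image'],cv2.COLOR_RGB2HSV)
m=((hsv[:,:,1]<45)&(hsv[:,:,2]>140)).astype(np.uint8)
roi=np.zeros_like(m); roi[160:210,156:209]=1
m=cv2.morphologyEx(m*roi,cv2.MORPH_CLOSE,np.ones((5,5)))
c=max(cv2.findContours(m,0,2)[0],key=cv2.contourArea)
r=cv2.minAreaRect(c); bx=cv2.boxPoints(r); print('rect',r)
P=np.array([onz(t,*q,.008) for q in bx])*1000; print(np.round(P,1)); print('sides',np.linalg.norm(P[1]-P[0]),np.linalg.norm(P[2]-P[1]),'ctr',P.mean(0))
for i in range(4):
    d=P[(i+1)%4]-P[i]; print(np.degrees(np.arctan2(d[1],d[0])))
for n,q in (('end stop face?',(183,210)),('rear L',(214,148)),('rear R',(402,135)),('scr',(163,125)),('scr',(513,97)),('scr',(526,307)),('scr',(173,338))):
    print(n,np.round(onz(t,140+q[0]/8-.5,160+q[1]/8-.5,.012)*1000,1))
# others
for n,(u,v) in (('amber',(601,320)),('ferr',(567,349)),('pen top',(228,275)),('pen bot',(235,332)),('cream',(286,245)),('bin',(328,272)),('bin',(418,368))): print(n,np.round(onz(t,u*.64,v*.64,.02)*1000))
E
```

```text
capL [ 535.3 -329.3   25.7] gap mm 1.2
capR [ 544.4 -349.2   26.3] gap mm 0.3
tr [ 513.8 -352.5   21.4] gap mm 1.1
cap1 [ 470.6 -384.3   25.5] gap mm 0.6
far right corner [ 557.8 -352.5    3.5]
near right [ 464.3 -398.3    3.5]
near left [ 449.5 -364.1    3.5]
top capend L [ 536.4 -321.9    4. ]
top capend R [ 552.6 -357.5    4. ]
top near R [ 466.5 -397.7    4. ]
top near L [ 450.7 -366.6    4. ]
rect ((182.5357666015625, 186.80413818359375), (31.93360710144043, 49.18806076049805), 86.3086166381836)
[[566.7 315.6   8. ]
 [582.4 146.3   8. ]
 [472.  134.3   8. ]
 [456.3 301.9   8. ]]
sides 170.0833497101988 111.13010281038282 ctr [519.34767502 224.55104908   8.        ]
-84.67632650872582
-173.82283045888101
95.33120523284998
7.0879268442133645
end stop face? [520.2 293.3  12. ]
rear L [547.5 281.5  12. ]
rear R [555.4 200.8  12. ]
scr [556.9 304.1  12. ]
scr [573.3 153.8  12. ]
scr [482.5 144.1  12. ]
scr [464.9 294.3  12. ]
amber [ 475. -464.   20.]
ferr [ 410. -390.   20.]
pen top [551. 350.  20.]
pen bot [427. 327.  20.]
cream [622. 226.  20.]
bin [564. 131.  20.]
bin [361. -71.  20.]
```

Request:
arm_command(
  increments=[
    [[0.05, 0.0385, -0.0136, 0.008, 0], [0.05, 0.0385, -0.0136, 0.008, 0], [0.05, 0.0385, -0.0136, 0.008, 0], [0.05, 0.0385, -0.0136, 0.008, 0], [0.05, 0.0385, -0.0136, 0.008, 0], [0.05, 0.0385, -0.0136, 0.008, 0], [0.05, 0.0385, -0.0136, 0.008, 0], [0.05, 0.0385, -0.0136, 0.008, 0]],
  ],
)

```text
time_s: 1.1
tcp_pos: [0.5141, -0.3513, 0.2394]
ee_rot: [-3.061, -0.703, 0.001]
ft_force: [0.6, 0.2, 0.0]
gripper_width: 0.583
grasp_force: 0.0
```

Request:
arm_command(
  increments=[
    [[0.05, 0, 0, 0.04, 0], [0.05, 0, 0, 0.04, 0], [0.05, 0, 0, 0.03, 0], [0.05, 0, 0, 0, 0]],
  ],
)

```text
time_s: 1.6
tcp_pos: [0.5122, -0.3515, 0.1277]
ee_rot: [-3.058, -0.703, 0.005]
ft_force: [0.2, 0.2, 0.6]
gripper_width: 0.585
grasp_force: 0.0
```

```bash
python3 - <<'E'
from h import *
c=snap('side','side1')
s=manip.get_state(); print({k:np.round(s[k],4) for k in('time_s','tcp_pos','ee_rot','gripper_width','ft_force','joints')})
i=c['image'][:,:,::-1]; cv2.imwrite('pics/s1.png',cv2.resize(i[120:345,190:490],(800,600),interpolation=cv2.INTER_CUBIC))
E
```

```text
{'time_s': np.float64(1.65), 'tcp_pos': array([ 0.513 , -0.3521,  0.1294]), 'ee_rot': array([-3.0602e+00, -7.0330e-01,  2.0000e-03]), 'gripper_width': np.float64(0.5883), 'ft_force': array([ 0.6192, -0.5733,  0.9303]), 'joints': array([-0.6502,  0.6535,  1.7952,  0.    ,  0.695 ,  0.4688])}
```

View pics/s1.png

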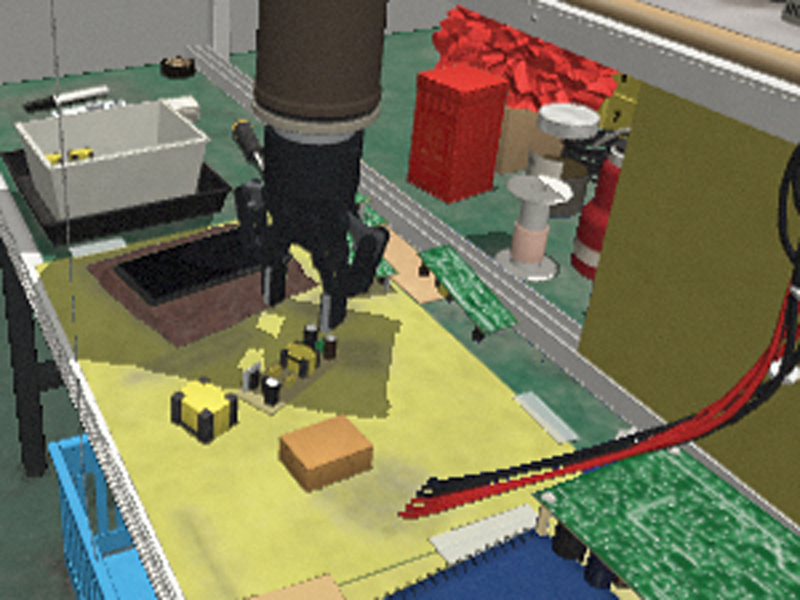

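The tips straddle the transformer, at (270,300) and (333,320) with the transformer at (300,355). Next: descend and grip.

Request:
arm_command(
  increments=[
    [[0.05, 0, 0, 0.02, 0], [0.05, 0, 0, 0.02, 0], [0.05, 0, 0, 0.01, 0], [0.05, 0, 0, 0, 0], [0.02, 0, 0, 0, 0], [0.02, 0, 0, 0, 0], [0.02, 0, 0, 0, 0], [0.02, 0, 0, 0, 0]],
  ],
)

```text
time_s: 2.65
tcp_pos: [0.5137, -0.3527, 0.0806]
ee_rot: [3.061, 0.703, 0.001]
ft_force: [-0.7, 0.7, 6.5]
gripper_width: 0.287
grasp_force: 59.7
```

Request:
arm_command(
  increments=[
    [[0.02, 0, 0, 0, 0], [0.02, 0, 0, 0, 0], [0.02, 0, 0, -0.01, 0], [0.02, 0, 0, -0.02, 0], [0.02, 0, 0, 0, 0]],
  ],
)

```text
time_s: 3.28
tcp_pos: [0.5143, -0.3531, 0.1123]
ee_rot: [3.059, 0.703, 0.003]
ft_force: [0.2, 0.6, -0.3]
gripper_width: 0.285
grasp_force: 59.0
```

```bash
python3 - <<'E'
from h import *
c=snap('side','side2')
s=manip.get_state(); print({k:np.round(s[k],4) for k in('time_s','tcp_pos','ee_rot','gripper_width','grasp_force','ft_force')})
i=c['image'][:,:,::-1]; cv2.imwrite('pics/s2.png',cv2.resize(i[200:290,245:365],(800,600),interpolation=cv2.INTER_CUBIC))
E
```

```text
{'time_s': np.float64(3.325), 'tcp_pos': array([ 0.5139, -0.3528,  0.1113]), 'ee_rot': array([3.0601e+00, 7.0330e-01, 2.3000e-03]), 'gripper_width': np.float64(0.287), 'grasp_force': np.float64(58.9919), 'ft_force': array([ 0.2806, -0.8191, -0.2418])}
```

View pics/s2.png

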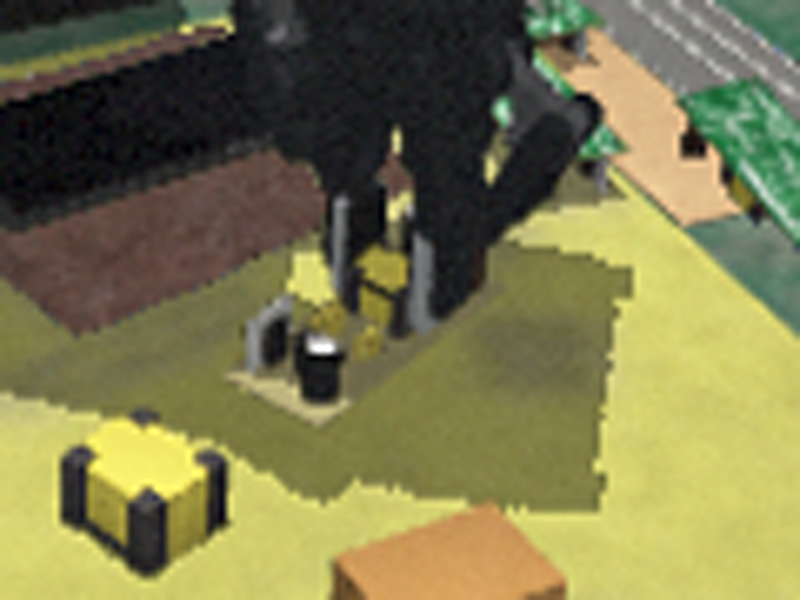

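```bash
python3 - <<'E'
from h import *
from scipy.spatial.transform import Rotation as Ro
c=load('side2'); st=manip.get_state(); R=Ro.from_rotvec(st['ee_rot']).as_matrix(); p=np.array(st['tcp_pos'])
f=lambda u,v:(245+u/6.667-.5,200+v/6.667-.5)
for n,q in (('near R bot',(318,424)),('near L bot',(230,376)),('right edge mid',(430,338))):
    X=onz(c,*f(*q),.0335); print(n,np.round(X*1000,1),np.round(R.T@(X-p)*1000,1))
print(np.degrees(np.arctan2(R[1,0],R[0,0])))
E
```

```text
near R bot [ 466.2 -395.8   33.5] [-61.8  17.7  77.8]
near L bot [ 450.3 -362.7   33.5] [-61.6 -19.   77.7]
right edge mid [ 521.5 -368.3   33.5] [-0.  17.1 77.9]
25.885947722805348
```

The board has lifted with the gripper. Its near corner moved up about 12 px, and it hangs square in the jaws. Now up and over.

Request:
arm_command(
  increments=[
    [[0.02, 0, 0, -0.035, 0], [0.02, 0, 0, -0.035, 0], [0.02, 0, 0, -0.035, 0], [0.02, 0, 0, -0.035, 0], [0.02, 0.0159, -0.033, 0, 0], [0.02, 0.0159, -0.033, 0, 0], [0.02, 0.0159, -0.033, 0, 0], [0.02, 0.0159, -0.033, 0, 0]],
  ],
)

```text
time_s: 4.32
tcp_pos: [0.5127, -0.2047, 0.2498]
ee_rot: [-3.062, -0.703, 0.0]
ft_force: [0.5, -0.3, -0.8]
gripper_width: 0.286
grasp_force: 59.2
```

Request:
arm_command(
  increments=[
    [[0.02, 0.0159, -0.033, 0, 0], [0.02, 0.0159, -0.033, 0, 0], [0.02, 0.0159, -0.033, 0, 0], [0.02, 0.0159, -0.033, 0, 0], [0.02, 0.0159, -0.033, 0, 0], [0.02, 0.0159, -0.033, 0, 0], [0.02, 0.0159, -0.033, 0, 0], [0.02, 0.0159, -0.033, 0, 0]],
  ],
)

```text
time_s: 5.32
tcp_pos: [0.5119, 0.0883, 0.2498]
ee_rot: [3.062, 0.704, -0.0]
ft_force: [0.4, 0.9, -1.0]
gripper_width: 0.288
grasp_force: 59.2
```

Request:
arm_command(
  increments=[
    [[0.02, 0.0159, -0.033, 0, 0], [0.02, 0.0159, -0.033, 0, 0], [0.02, 0.0159, -0.033, 0, 0], [0.02, 0.0159, -0.033, 0, 0], [0.02, 0, 0, 0, -0.15], [0.02, 0, 0, 0, -0.15], [0.02, 0, 0, 0, -0.15], [0.02, 0, 0, 0, -0.15]],
  ],
)

```text
time_s: 6.32
tcp_pos: [0.5115, 0.2337, 0.2497]
ee_rot: [-2.713, -1.584, 0.001]
ft_force: [-0.6, -0.9, -1.4]
gripper_width: 0.292
grasp_force: 59.2
```

Request:
arm_command(
  increments=[
    [[0.02, 0, 0, 0, -0.15], [0.02, 0, 0, 0, -0.15], [0.02, 0, 0, 0, -0.15], [0.02, 0, 0, 0, -0.15], [0.02, 0, 0, 0, -0.024], [0.02, 0, 0, 0, 0]],
  ],
)

```text
time_s: 7.08
tcp_pos: [0.5117, 0.2336, 0.2498]
ee_rot: [-2.105, -2.332, 0.0]
ft_force: [0.1, 0.3, -0.1]
gripper_width: 0.287
grasp_force: 59.2
```

```bash
python3 - <<'E'
from h import *
from scipy.spatial.transform import Rotation as Ro
s=manip.get_state(); print({k:np.round(s[k],4) for k in('time_s','tcp_pos','gripper_width','grasp_force','ft_force','torque')})
R=Ro.from_rotvec(s['ee_rot']).as_matrix(); print(np.degrees(np.arctan2(R[1,0],R[0,0])),R[:,2])
for n in('top','side'):
    c=snap(n,n+'3'); i=c['image'][:,:,::-1]
    P=proj(c,s['tcp_pos']-np.array([0,0,.08])).astype(int); print(n,P)
    x=max(P[0]-50,0);y=max(P[1]-40,0);k=i[y:y+80,x:x+100];print(x,y); cv2.imwrite(f'pics/{n}3b.png',cv2.resize(k,None,fx=4,fy=4,interpolation=cv2.INTER_CUBIC))
a=[cv2.resize(cv2.imread(f'pics/{n}3b.png'),(400,320)) for n in('top','side')]; cv2.imwrite('pics/m3.png',np.hstack(a))
E
```

```text
{'time_s': np.float64(7.075), 'tcp_pos': array([0.5117, 0.2336, 0.2498]), 'gripper_width': np.float64(0.2868), 'grasp_force': np.float64(59.172), 'ft_force': array([ 0.1482,  0.3041, -0.0796]), 'torque': array([-0.008 ,  0.0142,  0.001 ])}
95.8567704102825 [-1.80047984e-04 -7.45149650e-05 -9.99999981e-01]
top [170 181]
120 141
side [225 123]
175 83
```

View pics/m3.png

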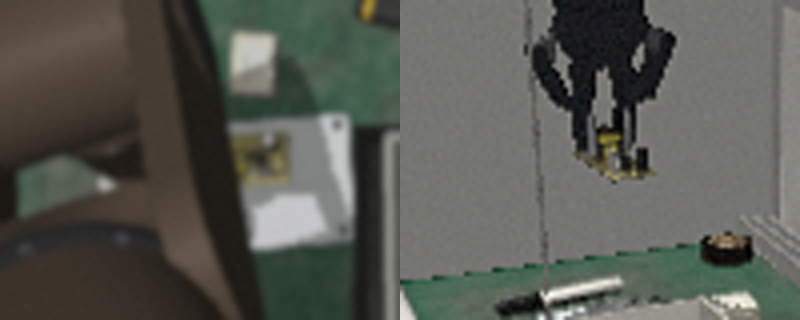

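The side crop shows the board hanging level in the gripper at about (615,160). In the top crop it is over the plate at (260,158), partly hidden by the arm. Lowering now.

Request:
arm_command(
  increments=[
    [[0.02, 0, 0, 0.04, 0], [0.02, 0, 0, 0.04, 0], [0.02, 0, 0, 0.04, 0], [0.02, 0, 0, 0.03, 0], [0.02, 0, 0, 0.008, 0], [0.02, 0, 0, 0.002, 0], [0.02, 0, 0, 0, 0]],
  ],
)

```text
time_s: 8.05
tcp_pos: [0.5123, 0.2339, 0.0909]
ee_rot: [2.102, 2.334, 0.002]
ft_force: [-0.2, -0.2, -0.7]
gripper_width: 0.292
grasp_force: 59.2
```

Request:
arm_command(
  increments=[
    [[0.02, 0, 0, 0.001, 0], [0.02, 0, 0, 0.001, 0], [0.02, 0, 0, 0, 0]],
  ],
)

```text
time_s: 8.43
tcp_pos: [0.5118, 0.2337, 0.0881]
ee_rot: [2.102, 2.335, 0.0]
ft_force: [0.3, 0.6, -0.2]
gripper_width: 0.282
grasp_force: 59.2
```

```bash
python3 - <<'E'
from h import *
s=manip.get_state(); print({k:np.round(s[k],4) for k in('time_s','tcp_pos','ee_rot','gripper_width','ft_force','torque')})
E
```

```text
{'time_s': np.float64(8.425), 'tcp_pos': array([0.5118, 0.2337, 0.0881]), 'ee_rot': array([2.1018e+00, 2.3348e+00, 3.0000e-04]), 'gripper_width': np.float64(0.2816), 'ft_force': array([ 0.3484,  0.5528, -0.1607]), 'torque': array([ 0.0141, -0.0263, -0.001 ])}
```

Request:
arm_command(
  increments=[
    [[0.02, 0, 0, 0.001, 0], [0.02, 0, 0, 0, 0]],
  ],
)

```text
time_s: 8.68
tcp_pos: [0.5117, 0.2336, 0.0868]
ee_rot: [-2.102, -2.335, 0.0]
ft_force: [0.3, 0.8, -0.2]
gripper_width: 0.287
grasp_force: 59.2
```

Request:
arm_command(
  increments=[
    [[0.02, 0, 0, 0.0007, 0], [0.02, 0, 0, 0, 0]],
  ],
)

```text
time_s: 8.93
tcp_pos: [0.5117, 0.2337, 0.0861]
ee_rot: [-2.102, -2.335, 0.0]
ft_force: [-0.1, -0.4, -1.0]
gripper_width: 0.284
grasp_force: 59.2
```

Request:
arm_command(
  increments=[
    [[0.02, 0, 0, 0.0005, 0], [0.02, 0, 0, 0, 0]],
  ],
)

```text
time_s: 9.18
tcp_pos: [0.5117, 0.2337, 0.0861]
ee_rot: [2.102, 2.335, 0.0]
ft_force: [-2.9, -1.4, 8.7]
gripper_width: 0.289
grasp_force: 60.3
```

The board has touched the plate (8.7 N). I'll ease off slightly and slide toward the end stop.

Request:
arm_command(
  increments=[
    [[0.02, 0, 0, -0.0004, 0], [0.02, 0.002, 0, 0, 0], [0.02, 0.002, 0, 0, 0], [0.02, 0.001, 0, 0, 0], [0.02, 0, 0, 0, 0]],
  ],
)

```text
time_s: 9.8
tcp_pos: [0.5112, 0.2389, 0.0861]
ee_rot: [-2.102, -2.335, -0.0]
ft_force: [-1.6, 0.9, 1.7]
gripper_width: 0.288
grasp_force: 59.4
```

Request:
arm_command(
  increments=[
    [[0.02, 0.001, 0, 0, 0], [0.02, 0.001, 0, 0, 0], [0.02, 0, 0, 0, 0]],
  ],
)

```text
time_s: 10.18
tcp_pos: [0.511, 0.2407, 0.0861]
ee_rot: [-2.102, -2.335, 0.0]
ft_force: [-0.7, -0.5, 2.0]
gripper_width: 0.285
grasp_force: 59.4
```

Request:
arm_command(
  increments=[
    [[0.02, 0.001, 0, 0, 0], [0.02, 0, 0, 0, 0]],
  ],
)

```text
time_s: 10.42
tcp_pos: [0.5109, 0.2417, 0.0861]
ee_rot: [-2.102, -2.335, -0.0]
ft_force: [-0.4, -0.3, 2.4]
gripper_width: 0.288
grasp_force: 59.5
```

Request:
arm_command(
  increments=[
    [[0.02, 0.001, 0, 0, 0], [0.02, 0, 0, 0, 0]],
  ],
)

```text
time_s: 10.68
tcp_pos: [0.5108, 0.2427, 0.0861]
ee_rot: [-2.102, -2.335, -0.0]
ft_force: [-0.3, -0.5, 3.2]
gripper_width: 0.289
grasp_force: 59.5
```

Request:
arm_command(
  increments=[
    [[0.02, 0.0007, 0, 0, 0], [0.02, 0, 0, 0, 0]],
  ],
)

```text
time_s: 10.92
tcp_pos: [0.5107, 0.2434, 0.0861]
ee_rot: [-2.102, -2.335, -0.0]
ft_force: [-0.1, -0.9, 2.3]
gripper_width: 0.288
grasp_force: 59.5
```

Request:
arm_command(
  increments=[
    [[0.02, 0.0007, 0, 0, 0], [0.02, 0, 0, 0, 0]],
  ],
)

```text
time_s: 11.18
tcp_pos: [0.5106, 0.2441, 0.0861]
ee_rot: [-2.102, -2.335, -0.0]
ft_force: [-0.2, -1.1, 2.7]
gripper_width: 0.284
grasp_force: 59.5
```

Request:
arm_command(
  increments=[
    [[0.02, 0.0007, 0, 0, 0], [0.02, 0, 0, 0, 0]],
  ],
)

```text
time_s: 11.42
tcp_pos: [0.5106, 0.2448, 0.0861]
ee_rot: [-2.102, -2.335, -0.0]
ft_force: [-0.9, -1.1, 1.7]
gripper_width: 0.286
grasp_force: 59.5
```

Request:
arm_command(
  increments=[
    [[0.02, 0.0007, 0, 0, 0], [0.02, 0, 0, 0, 0]],
  ],
)

```text
time_s: 11.68
tcp_pos: [0.5105, 0.2454, 0.0861]
ee_rot: [-2.102, -2.335, -0.0]
ft_force: [-0.3, -1.5, 2.5]
gripper_width: 0.283
grasp_force: 59.5
```

Request:
arm_command(
  increments=[
    [[0.02, 0.0007, 0, 0, 0], [0.02, 0, 0, 0, 0]],
  ],
)

```text
time_s: 11.92
tcp_pos: [0.5104, 0.2462, 0.0861]
ee_rot: [-2.102, -2.335, -0.0]
ft_force: [-0.7, -0.5, 2.9]
gripper_width: 0.289
grasp_force: 59.5
```

Request:
arm_command(
  increments=[
    [[0.02, 0.0007, 0, 0, 0], [0.02, 0, 0, 0, 0]],
  ],
)

```text
time_s: 12.18
tcp_pos: [0.5103, 0.2468, 0.0861]
ee_rot: [-2.102, -2.335, -0.0]
ft_force: [-0.0, -0.8, 1.9]
gripper_width: 0.289
grasp_force: 59.5
```

Request:
arm_command(
  increments=[
    [[0.02, 0.0007, 0, 0, 0], [0.02, 0, 0, 0, 0]],
  ],
)

```text
time_s: 12.42
tcp_pos: [0.5103, 0.2475, 0.0861]
ee_rot: [2.102, 2.335, -0.0]
ft_force: [0.5, -2.1, 2.7]
gripper_width: 0.284
grasp_force: 59.5
```

Request:
arm_command(
  increments=[
    [[0.02, 0.0007, 0, 0, 0], [0.02, 0, 0, 0, 0]],
  ],
)

```text
time_s: 12.68
tcp_pos: [0.5102, 0.2477, 0.0861]
ee_rot: [2.102, 2.335, -0.001]
ft_force: [0.9, -8.9, 4.5]
gripper_width: 0.287
grasp_force: 59.7
```

The end stop is found (8.9 N). I'll back off 1.2 mm and seek the rear stops.

Request:
arm_command(
  increments=[
    [[0.02, -0.0012, 0, 0, 0], [0.02, 0, 0.002, 0, 0], [0.02, 0, 0.002, 0, 0], [0.02, 0, 0.002, 0, 0], [0.02, 0, 0.001, 0, 0], [0.02, 0, 0, 0, 0]],
  ],
)

```text
time_s: 13.42
tcp_pos: [0.5167, 0.2477, 0.0861]
ee_rot: [-2.101, -2.334, 0.002]
ft_force: [-4.7, -0.1, 6.1]
gripper_width: 0.288
grasp_force: 60.0
```

Request:
arm_command(
  increments=[
    [[0.02, 0, 0.001, 0, 0], [0.02, 0, 0, 0, 0]],
  ],
)

```text
time_s: 13.68
tcp_pos: [0.5177, 0.2478, 0.0861]
ee_rot: [-2.101, -2.334, 0.002]
ft_force: [-4.2, -0.7, 6.3]
gripper_width: 0.284
grasp_force: 60.0
```

Request:
arm_command(
  increments=[
    [[0.02, 0, 0.001, 0, 0], [0.02, 0, 0, 0, 0]],
  ],
)

```text
time_s: 13.92
tcp_pos: [0.5186, 0.2479, 0.0861]
ee_rot: [-2.101, -2.334, 0.002]
ft_force: [-4.3, -1.0, 5.9]
gripper_width: 0.286
grasp_force: 60.0
```

Request:
arm_command(
  increments=[
    [[0.02, 0, 0.0007, 0, 0], [0.02, 0, 0, 0, 0]],
  ],
)

```text
time_s: 14.18
tcp_pos: [0.5193, 0.248, 0.0861]
ee_rot: [-2.101, -2.334, 0.002]
ft_force: [-4.8, -0.3, 7.3]
gripper_width: 0.286
grasp_force: 60.0
```

Request:
arm_command(
  increments=[
    [[0.02, 0, 0.0007, 0, 0], [0.02, 0, 0, 0, 0]],
  ],
)

```text
time_s: 14.42
tcp_pos: [0.52, 0.2481, 0.0861]
ee_rot: [-2.101, -2.334, 0.002]
ft_force: [-6.1, -0.7, 7.6]
gripper_width: 0.288
grasp_force: 60.0
```

Request:
arm_command(
  increments=[
    [[0.02, 0, 0.0005, -0.0002, 0], [0.02, 0, 0, 0, 0]],
  ],
)

```text
time_s: 14.68
tcp_pos: [0.5213, 0.2483, 0.0862]
ee_rot: [2.102, 2.335, 0.0]
ft_force: [-0.3, 0.2, -0.3]
gripper_width: 0.286
grasp_force: 59.2
```

Request:
arm_command(
  increments=[
    [[0.02, 0, 0.0007, 0, 0], [0.02, 0, 0, 0, 0]],
  ],
)

```text
time_s: 14.92
tcp_pos: [0.5219, 0.2483, 0.0863]
ee_rot: [-2.102, -2.335, -0.0]
ft_force: [0.1, 0.6, 0.3]
gripper_width: 0.285
grasp_force: 59.2
```

Request:
arm_command(
  increments=[
    [[0.02, 0, 0.0007, 0, 0], [0.02, 0, 0, 0, 0]],
  ],
)

```text
time_s: 15.18
tcp_pos: [0.5222, 0.2482, 0.0862]
ee_rot: [-2.101, -2.335, 0.001]
ft_force: [-4.5, 0.4, 0.4]
gripper_width: 0.287
grasp_force: 59.3
```

Request:
arm_command(
  increments=[
    [[0.02, 0, 0.0007, 0, 0], [0.02, 0, 0, 0, 0]],
  ],
)

```text
time_s: 15.42
tcp_pos: [0.5225, 0.2482, 0.0861]
ee_rot: [-2.101, -2.334, 0.002]
ft_force: [-7.0, 1.5, 2.1]
gripper_width: 0.285
grasp_force: 59.5
```

Rear contact is made. Now the end stop, still touching the rear stops.

Request:
arm_command(
  increments=[
    [[0.02, 0.0006, 0.0002, 0, 0], [0.02, 0, 0, 0, 0]],
  ],
)

```text
time_s: 15.68
tcp_pos: [0.5224, 0.2484, 0.0861]
ee_rot: [-2.101, -2.335, 0.003]
ft_force: [-4.9, -4.3, 4.1]
gripper_width: 0.284
grasp_force: 59.8
```

Request:
arm_command(
  increments=[
    [[0.02, 0.0005, 0, 0, 0], [0.02, 0, 0, 0, 0]],
  ],
)

```text
time_s: 15.92
tcp_pos: [0.5224, 0.2487, 0.0861]
ee_rot: [-2.101, -2.335, 0.004]
ft_force: [-5.1, -6.1, 3.9]
gripper_width: 0.285
grasp_force: 59.8
```

Request:
arm_command(
  increments=[
    [[0.02, 0.0004, 0, 0, 0], [0.02, 0, 0, 0, 0]],
  ],
)

```text
time_s: 16.18
tcp_pos: [0.5224, 0.2489, 0.0861]
ee_rot: [-2.101, -2.335, 0.004]
ft_force: [-4.4, -9.6, 5.9]
gripper_width: 0.285
grasp_force: 59.9
```

```bash
python3 - <<'E'
from h import *
s=manip.get_state(); print({k:np.round(s[k],4) for k in('time_s','tcp_pos','ee_rot','ft_force','torque')})
E
```

```text
{'time_s': np.float64(16.175), 'tcp_pos': array([0.5224, 0.2489, 0.0861]), 'ee_rot': array([-2.1012, -2.3347,  0.004 ]), 'ft_force': array([-4.3799, -9.5671,  5.8694]), 'torque': array([-1.5301,  0.7673,  0.0419])}
```

Request:
arm_command(
  increments=[
    [[0.02, 0.0003, 0.0007, -0.0001, 0], [0.02, 0, 0, 0, 0], [0.02, 0, 0, 0, 0]],
  ],
)

```text
time_s: 16.55
tcp_pos: [0.5225, 0.249, 0.0861]
ee_rot: [-2.101, -2.334, 0.006]
ft_force: [-7.7, -11.9, 6.7]
gripper_width: 0.288
grasp_force: 60.2
```

Request:
arm_command(
  increments=[
    [[0.02, 0.0003, 0.0004, 0, 0], [0.02, 0, 0, 0, 0], [0.02, 0, 0, 0, 0]],
  ],
)

```text
time_s: 16.92
tcp_pos: [0.5225, 0.249, 0.0861]
ee_rot: [-2.101, -2.334, 0.007]
ft_force: [-7.8, -14.4, 9.1]
gripper_width: 0.287
grasp_force: 60.5
```

```bash
python3 - <<'E'
from h import *
s=manip.get_state(); print({k:np.round(s[k],4) for k in('time_s','tcp_pos','ee_rot','ft_force','torque','qvel')})
E
```

```text
{'time_s': np.float64(16.925), 'tcp_pos': array([0.5225, 0.249 , 0.0861]), 'ee_rot': array([-2.1005, -2.3343,  0.0071]), 'ft_force': array([ -7.837 , -14.3597,   9.0503]), 'torque': array([-2.3746,  1.3304,  0.0724]), 'qvel': array([-0.0002,  0.0001,  0.001 , -0.0001, -0.0013, -0.0016])}
```

Request:
arm_command(
  increments=[
    [[0.02, -0.0002, 0.0006, -0.0002, 0], [0.02, 0, 0, 0, 0], [0.02, 0, 0, 0, 0]],
  ],
)

```text
time_s: 17.3
tcp_pos: [0.5227, 0.249, 0.0861]
ee_rot: [-2.1, -2.334, 0.008]
ft_force: [-11.6, -10.5, 9.0]
gripper_width: 0.286
grasp_force: 60.3
```

Request:
arm_command(
  increments=[
    [[0.02, 0.0001, 0.0005, -0.0001, 0], [0.02, 0, 0, 0, 0], [0.02, 0, 0, 0, 0]],
  ],
)

```text
time_s: 17.68
tcp_pos: [0.5227, 0.249, 0.0861]
ee_rot: [-2.1, -2.333, 0.009]
ft_force: [-13.0, -11.2, 9.9]
gripper_width: 0.286
grasp_force: 60.4
```

```bash
python3 - <<'E'
from h import *
s=manip.get_state(); print({k:np.round(s[k],4) for k in('time_s','tcp_pos','ee_rot','ft_force','torque')})
c=snap('top','top4'); snap('side','side4'); i=c['image'][:,:,::-1]
P=proj(c,s['tcp_pos']-np.array([0,0,.078])).astype(int);print(P); x,y=P[0]-45,P[1]-30
a=cv2.resize(i[y:y+60,x:x+80],(800,600),interpolation=cv2.INTER_CUBIC);cv2.imwrite('pics/t4.png',a);print(x,y)
E
```

```text
{'time_s': np.float64(17.675), 'tcp_pos': array([0.5227, 0.249 , 0.0861]), 'ee_rot': array([-2.0999, -2.3334,  0.0094]), 'ft_force': array([-12.9587, -11.2116,   9.8664]), 'torque': array([-1.8105,  2.2002,  0.1546])}
[175 185]
130 155
```

View pics/t4.png

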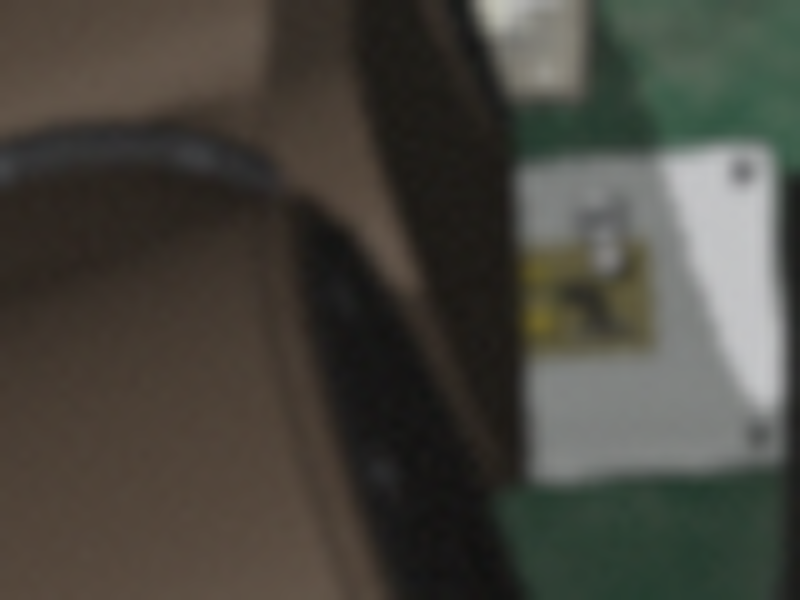

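The trailing half of the board is visible beside the arm. It lies flat with its long edge up against the right rear stop at about (610,240), and its trailing edge is at x≈655. Checking that edge against the nest frame.

```bash
python3 - <<'E'
from h import *
c=load('top4'); a=np.radians(6.05); ex=np.array([np.cos(a),np.sin(a)]);ey=np.array([-ex[1],ex[0]])
f=lambda u,v,z:onz(c,130+u/10-.5,155+v/10-.5,z)[:2]*1000
s1,s2=f(743,170,.009),f(758,435,.009); print('screws',s1,s2,'x-axis yaw',np.degrees(np.arctan2(*(s1-s2)[::-1])))
C=np.array([519.4,224.2])+26*ex+62*ey
for n,q in(('trail rear',(657,243)),('trail front',(655,350)),('front edge',(535,355)),('rear edge',(560,238))):
    d=f(*q,.010)-C; print(n,np.round([d@ex,d@ey],1))
E
```

```text
screws [574.29186836 153.60000662] [482.42778755 144.30599839] x-axis yaw 5.777031338740057
trail rear [  -2.2 -107. ]
trail front [ -39.3 -104.2]
front edge [-37.8 -63. ]
rear edge [  2.1 -73.8]
```

Request:
arm_command(
  increments=[
    [[0.02, 0.0005, -0.0002, -0.0004, 0], [0.02, 0, 0, 0, 0], [0.02, 0, 0, 0, 0], [0.02, 0, 0, 0, 0]],
  ],
)

```text
time_s: 18.27
tcp_pos: [0.5227, 0.2492, 0.0863]
ee_rot: [-2.1, -2.334, 0.01]
ft_force: [-9.6, -14.7, 3.1]
gripper_width: 0.287
grasp_force: 59.7
```

Request:
arm_command(
  increments=[
    [[0.02, 0, 0.0003, 0.0001, 0], [0.02, 0, 0, 0, 0], [0.02, 0, 0, 0, 0], [0.02, 0, 0, 0, 0]],
  ],
)

```text
time_s: 18.77
tcp_pos: [0.5228, 0.2492, 0.0863]
ee_rot: [-2.1, -2.334, 0.01]
ft_force: [-12.1, -15.0, 6.5]
gripper_width: 0.284
grasp_force: 60.1
```

Each push is now about 12 to 14 N in the nest frame. The readings are steady, so I'm handing in.

```bash
python3 -c "
from rig import workorder; print(workorder.finish_job())"
```

```text
the job is handed in; nothing more can be done
None
```

I handed the job in at about 19 s with the board flat in the nest, capacitor end against the end stop, and the gripper still holding it with about 13–14 N on each stop, a little over the 10 N asked; no verdict came back, and the arm hid the end-stop contact, so the forces and the visible half of the board are my evidence.

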